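# Shut the blue bolt drawer, then draw out the red one

## Robot

A 6-joint arm with a two-finger parallel gripper is mounted at the origin on the work surface. World frame = base frame: x ahead of the robot, y to its left, z up, the work surface at z = 0. Lengths are in m, angles in rad, forces in N, time in s.
With the tool pointing down it reaches from about 0.3 to 0.825 m from the base axis. Payload 5.4 kg.
Tool frame: the origin (TCP) lies at the very end of the fingers, on their centre line; the grasp point (between the pads) lies hold_point_z behind it (hold_point_z is the distance from the TCP to the grasp point, in m); z points along the fingers, y is the direction in which the jaws open and shut (so a half turn about z gives the same grasp; the last joint's range is limited). The gripper opens to 92 mm and grips with 3 to 60 N. Pads are 20 mm wide; open, the fingers measure 128 mm over their backs; the gripper's body (75 mm by 189 mm) begins 69 mm behind the grasp point.
Start: joints at [-1.432, 0.158, 1.597, -0, 1.386, -0.21], TCP at [0.196, -0.54, 0.215] pointing down, gripper open.
Joint ranges: [-2.91, 2.91], [-0.94, 2.29], [0.18, 2.7], [-1.29, 4.43], [0.17, 2.64], [-3, 3]. Speed limits (rad/s): [2.57, 2.57, 3.14, 3.14, 3.14, 3.14].

## Interface

Orientations are given as a rotation vector (axis times angle).
In Python, from bench import * gives the robot as it stands.
- The arm moves only by the tool send_rows, never from a script. Its argument "targets" is a list that holds one entry, the list of rows, each a list of 7 numbers: the shift along the tool's x, y, z normalised to -1 to 1, where 1 is 200 mm, then the turn, a rotation vector about the tool's x, y, z normalised to -1 to 1, where 1 is 2 pi rad, then the closure, from -1 (fully open) to 1 (shut). In form: [[[dx, dy, dz, ax, ay, az, grip], ...]]. A call has 1 to 8 rows; each row is the pose to reach, as a shift and turn from the pose commanded when the call began, along the tool's axes at that moment, turning the shorter way round; what a row does not reach only later rows make up. A row lasts 1/10 s, in which the tool goes at most 50 mm and 8.59 degrees, less where a joint would pass 70% of its speed; a pose out of reach is approached as far as the arm can. A call with a number of a shift or a turn outside -1 to 1 is refused whole. A call with a gripper value outside its range is refused whole. The fingers move at their own pace and stop on an object; the grip force is fixed at half the most. Time passes only in rows, so rows that repeat a pose let the fingers close. It gives the time, the measured TCP pose, the force and the opening at its end, in the units of the state.
- state(): the state, without advancing time (a new reading comes with each control period).
- camera(name): name is "scene" or "top" or "wrist"; returns the picture (400x640x3 uint8, red, green, blue); there is no depth.
- camera_model(name): a dict with "fx", "fy", "cx", "cy" (pixels), "world_from_camera" (4x4, takes a point from camera to world coordinates); the wrist camera has in their place "mount" (4x4, takes a point from camera to tool coordinates, whose origin is the TCP and whose axes are the flange's). Camera axes: x right, y down, z forward; pixel columns grow to the right and rows downward; lengths in m; the calibration is good to about 2 mm. A picture is of the moment at which its call begins: read the wrist's pose just before it. camera_model takes no time and is no camera call.
- finish_job(): hands the job in, once; it reports no verdict.
The state is a dict: "t": time; "qpos": joint angles; "qvel": joint speeds; "effort": joint torques, N m; "ee_pos": TCP position; "eef_rot": TCP orientation; "force": force on the tool from outside, world axes, zero at the start; "torque": the same for the moment, N m; "grip_width": finger opening in m.
Only numpy, scipy, OpenCV 4.12 (cv2) and the standard library are available. Lean on these libraries where they do the work, as an engineer would, in place of code of your own. Each camera call takes 0.05 s, during which the arm holds its last target.

## Task

The blue drawer was left open: first push it fully home with the fingertips. Then hook a fingertip behind the red drawer's lip and draw it out all the way to its stop, so that the brass bolts can be reached. Do not pinch either lip, leave the yellow drawer shut, and do not disturb the loose things standing about.

Things in the scene. Friction and masses are not known exactly. Their poses are not given: they have to be found in the camera images.
- red_unit: dark steel storage unit with one red drawer, fixed to the bench; shell 160 deep (x) x 104 wide (y) x 76 mm high. Origin: centre of its underside. Its drawer side faces its own -x, roughly toward the robot; own z is up
- red_lip (a point): middle of the top edge of the red drawer's lip, on the lip's inner face; moves with the drawer; axes as red_unit's. 60 mm above the bench. Lip: upright, 8 mm thick along x, 74 wide; outer face 8 beyond this point toward own -x, spans heights 22 to 60. Behind it (own +x) a gutter, open above and at both ends, 42 clear to the drawer's front plate (top 70 above the bench); gutter floor 28 above the bench
- red_drawer (a joint): how far the red drawer is out (m): 0 fully home, 0.12 at its outer stop; slides along the unit's own -x. About 2 N of friction and light damping; stays where it is left. Red starts shut or up to 25 mm out; this is the drawer with brass bolts, to be drawn out
- blue_unit: dark steel storage unit with one blue drawer, fixed to the bench; shell 160 deep (x) x 104 wide (y) x 76 mm high. Origin: centre of its underside. Its drawer side faces its own -x, roughly toward the robot; own z is up
- blue_lip (a point): middle of the top edge of the blue drawer's lip, on the lip's inner face; moves with the drawer; axes as blue_unit's. 60 mm above the bench. Lip: upright, 8 mm thick along x, 74 wide; outer face 8 beyond this point toward own -x, spans heights 22 to 60. Behind it (own +x) a gutter, open above and at both ends, 42 clear to the drawer's front plate (top 70 above the bench); gutter floor 28 above the bench
- blue_drawer (a joint): how far the blue drawer is out (m): 0 fully home, 0.12 at its outer stop; slides along the unit's own -x. About 2 N of friction and light damping; stays where it is left. Blue starts 60 to 110 mm out; the one to be pushed home
- yellow_unit: dark steel storage unit with one yellow drawer, fixed to the bench; shell 160 deep (x) x 104 wide (y) x 76 mm high. Origin: centre of its underside. Its drawer side faces its own -x, roughly toward the robot; own z is up
- yellow_lip (a point): middle of the top edge of the yellow drawer's lip, on the lip's inner face; moves with the drawer; axes as yellow_unit's. 60 mm above the bench. Lip: upright, 8 mm thick along x, 74 wide; outer face 8 beyond this point toward own -x, spans heights 22 to 60. Behind it (own +x) a gutter, open above and at both ends, 42 clear to the drawer's front plate (top 70 above the bench); gutter floor 28 above the bench
- yellow_drawer (a joint): how far the yellow drawer is out (m): 0 fully home, 0.12 at its outer stop; slides along the unit's own -x. About 2 N of friction and light damping; stays where it is left. Yellow starts shut; to be left alone
- red_lipback: inner half of the red lip (the side facing the drawer front); 4 mm thick, origin at its middle
- red_lipfront: outer half of the red lip (the side facing away from the drawer); 4 mm thick, origin at its middle
- blue_lipback: inner half of the blue lip (the side facing the drawer front); 4 mm thick, origin at its middle
- blue_lipfront: outer half of the blue lip (the side facing away from the drawer); 4 mm thick, origin at its middle
- glue: orange glue bottle, 54 dia x 150, standing at the left (sizes in mm); a bystander, to be left alone
- can: steel spray can with paper label, 66 dia x 170, standing at the right (sizes in mm); a bystander, to be left alone
- jar: small glass jar with steel cap, 48 dia x 45, standing on the blue unit's top (sizes in mm); a bystander, to be left alone
- tape: green tape ring, 64 dia x 24, lying on the yellow unit's top (sizes in mm); a bystander, to be left alone
- driver: screwdriver lying near the robot (sizes in mm); a bystander, to be left alone
- hammer: hammer lying at the left (sizes in mm); a bystander, to be left alone
- offcut: light wood offcut 50 x 90 x 25, lying near the robot (sizes in mm); a bystander, to be left alone
There are look-alikes about, which are no part of the job. Leave any green look-alike of the yellow_unit alone.

How it is judged:
On the way, in this order (a step that is already met when the one before it is completed fails the run):
1. the blue drawer is pushed fully home, the red one not yet drawn out (value of joint blue_drawer below 0.006 m and value of joint red_drawer below 0.06 m), for 0.2 s.
2. the red drawer is drawn out to its stop (value of joint red_drawer above 0.11 m), for 0.2 s.
At the end, for the whole second after the job is handed in: the blue and yellow drawers are home (within 6 mm), the red drawer is out to within 10 mm of its stop, and the drawers are at rest (value of joint each of blue_drawer, yellow_drawer below 0.006 m and value of joint red_drawer above 0.11 m and velocity of joint red_drawer between -0.01 and 0.01 m/s and velocity of joint blue_drawer between -0.01 and 0.01 m/s); the robot touches nothing.
It fails at once if the red lip is pinched: its inner and outer faces are pressed at once by the fingers (over 2 N each) (contact force between the fingers and red_lipback above 2 N and contact force between the fingers and red_lipfront above 2 N).
It fails at once if the blue lip is pinched: its inner and outer faces are pressed at once by the fingers (over 2 N each) (contact force between the fingers and blue_lipback above 2 N and contact force between the fingers and blue_lipfront above 2 N).
It fails at once if the yellow drawer is pulled out by more than 10 mm (value of joint yellow_drawer above 0.01 m).
It fails at once if a loose bystander is lifted, toppled or moved by more than 25 mm (distance of any of glue, can, jar, tape, driver, hammer, offcut from where it was at the start of the episode above 0.025 m or angle between any of glue, can, jar, tape's own z axis and vertical above 0.35 rad).
It also fails if it takes over 45 s, if anything falls off the work surface, if the arm or the gripper's body presses on something with over 40 N, if the wrist force passes 120 N, or if a joint passes its speed limit or range.

## Working session

There is one attempt and no reset: what is moved stays moved. The work goes in short steps, Python scripts to look and compute and a tool call to move; the robot and the scene stay as the last step left them, time stands still between calls to the robot, and variables do not carry over. Pictures are saved under pics/ and viewed, and the job is handed in when it is done.

Besides the shell and the picture viewer there is one more tool, called after "Emit:" as name(argument=value, ...), one argument or row to a line, values as JSON. send_rows: Moves the arm, as the interface text tells. Scaled input: -1 to 1 covers 200 mm each way for a shift and 2 pi rad each way for a turn. Its arguments: {"type":"object","properties":{"targets":{"type":"array","items":{"type":"array","items":{"type":"array","items":{"type":"number","minimum":-1,"maximum":1}}}}},"required":["targets"]}

```bash
mkdir -p pics; ls
python3 - <<'E'
from bench import *
import cv2
s=state();print(s)
for n in("scene","top"):
    im=camera(n);cv2.imwrite(f"pics/{n}0.png",im[:,:,::-1]);m=camera_model(n);print(n,m)
print(camera_model("wrist"))
E
```

```text
pics
{'t': 0.0, 'qpos': array([-1.43208422e+00,  1.59025910e-01,  1.59818032e+00, -1.59095350e-05,
        1.38620241e+00, -2.10129645e-01]), 'qvel': array([-0.00046934, -0.00060403, -0.00130216,  0.00151369,  0.00058944,
       -0.0004102 ]), 'effort': array([ 8.64278609e-04, -3.85581958e+01, -3.22103655e+01,  7.00605148e-02,
        3.80073313e-02, -1.32528585e-04]), 'ee_pos': array([ 0.19641405, -0.53976817,  0.21365792]), 'eef_rot': array([-3.09213726e+00, -5.44874670e-01, -7.72485748e-05]), 'force': array([-0.35617252, -0.22387576,  0.90875898]), 'torque': array([-0.00670247, -0.0579387 ,  0.03444465]), 'grip_width': 0.09175997396675327}
scene {'fx': 468.18402308020535, 'fy': 468.18402308020535, 'cx': 317.0090533939063, 'cy': 201.3240937771984, 'world_from_camera': array([[ 0.80326076,  0.4300501 , -0.41210321,  1.1707108 ],
       [ 0.59541953, -0.59804429,  0.53648729, -0.79370259],
       [-0.01573957, -0.67631349, -0.73644574,  1.20143099],
       [ 0.        ,  0.        ,  0.        ,  1.        ]])}
top {'fx': 461.68002899925773, 'fy': 461.68002899925773, 'cx': 316.2626350322203, 'cy': 192.95834562689228, 'world_from_camera': array([[ 0.01869776, -0.98015021,  0.19737266,  0.21504081],
       [-0.99958038, -0.02269351, -0.01800214,  0.05067784],
       [ 0.02212388, -0.19695324, -0.98016323,  1.51251477],
       [ 0.        ,  0.        ,  0.        ,  1.        ]])}
{'fx': 292.9420418590468, 'fy': 292.9420418590468, 'cx': 319.12533054232324, 'cy': 197.97098984828688, 'mount': array([[-7.20684972e-04, -9.54401284e-01, -2.98525828e-01,
         8.48815310e-02],
       [ 9.99999734e-01, -7.21638740e-04, -1.07032079e-04,
         1.44100598e-04],
       [-1.13276249e-04, -2.98525826e-01,  9.54401550e-01,
        -1.70385431e-01],
       [ 0.00000000e+00,  0.00000000e+00,  0.00000000e+00,
         1.00000000e+00]])}
```

View pics/scene0.png

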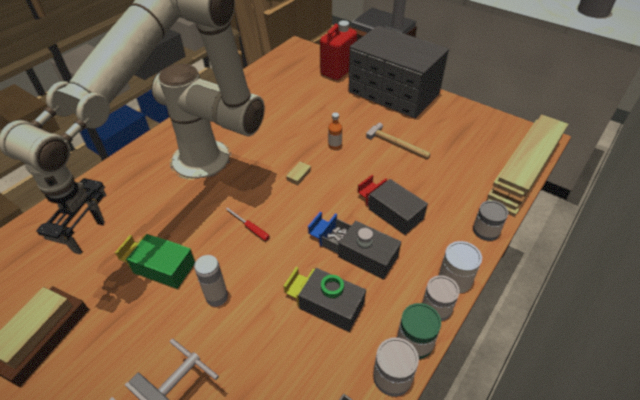

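View pics/top0.png

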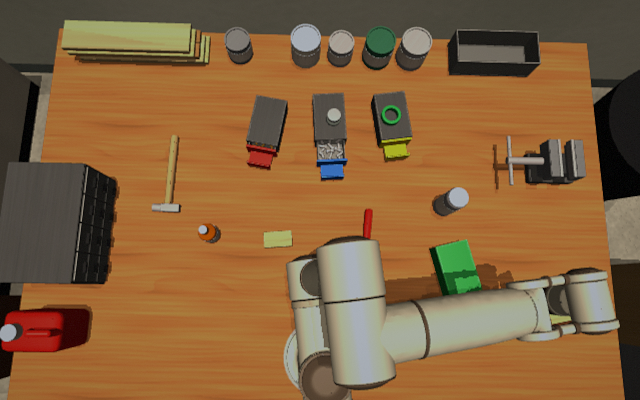

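The scene view shows red (370,190), blue (322,230) and yellow (297,287). In the top view, their lips are at (260,158), (331,170) and (396,150). The jar is on the blue unit and the green look-alike is by the arm. I'll enlarge the top view and measure.

```bash
cat > h.py <<'E'
from bench import *
import cv2,numpy as np
def px2w(name,uv,z):
    m=camera_model(name);T=np.array(m["world_from_camera"])
    d=T[:3,:3]@np.array([(uv[0]-m["cx"])/m["fx"],(uv[1]-m["cy"])/m["fy"],1]);o=T[:3,3]
    return o+d*(z-o[2])/d[2]
def w2px(name,p):
    m=camera_model(name);T=np.linalg.inv(m["world_from_camera"]);c=T[:3,:3]@p+T[:3,3]
    return c[0]/c[2]*m["fx"]+m["cx"],c[1]/c[2]*m["fy"]+m["cy"]
E
python3 - <<'E'
from h import *
im=cv2.imread("pics/top0.png")
c=im[85:190,235:425];cv2.imwrite("pics/topc.png",cv2.resize(c,None,fx=4,fy=4,interpolation=cv2.INTER_CUBIC))
im=cv2.imread("pics/scene0.png")
c=im[165:335,275:435];cv2.imwrite("pics/scc.png",cv2.resize(c,None,fx=3.5,fy=3.5,interpolation=cv2.INTER_CUBIC))
E
```

```text
(no output)
```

View pics/topc.png

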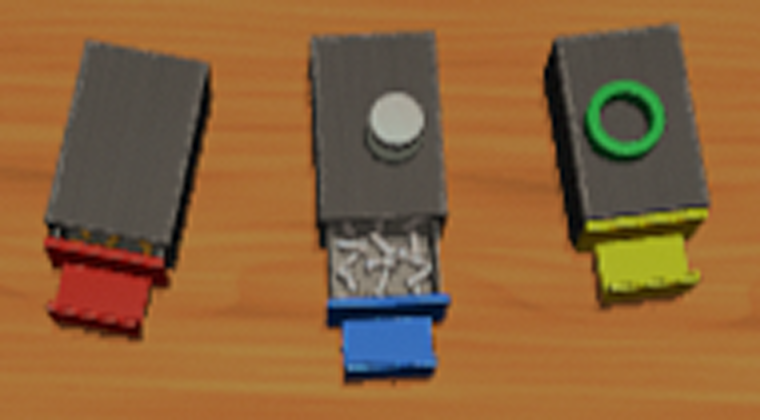

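View pics/scc.png

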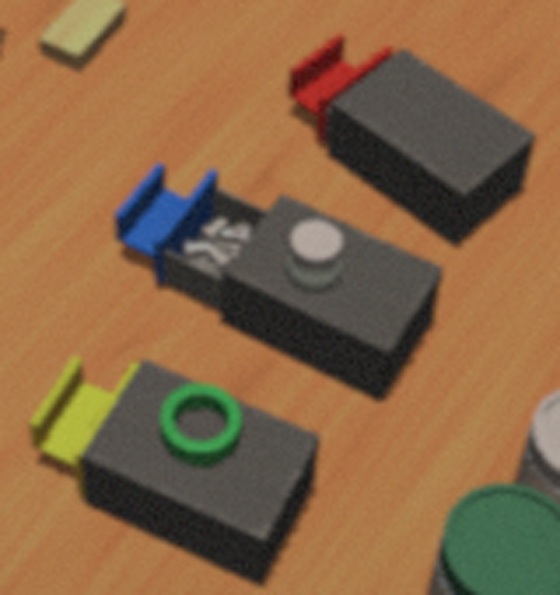

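Run:
```python
from h import *
C={"red":[(88,42),(211,63),(173,248),(48,220)],"blue":[(310,36),(434,32),(445,216),(318,221)],"yellow":[(553,38),(677,26),(708,210),(580,222)]}
lips={"red":[(50,312),(138,325)],"blue":[(344,368),(436,366)],"yellow":[(602,290),(697,278)]}
for n,c in C.items():
    P=np.array([px2w("top",(235+u/4,85+v/4),.076)[:2] for u,v in c])
    bl,br,fr,fl=P; ax=(bl+br-fr-fl)/2; ay=(bl+fl-br-fr)/2
    print(n,"ctr",P.mean(0).round(4),"len",np.linalg.norm(ax).round(4),"wid",np.linalg.norm(ay).round(4),"yaw",np.degrees([np.arctan2(ax[1],ax[0]),np.arctan2(-ay[0],ay[1])]).round(1))
    L=np.array([px2w("top",(235+u/4,85+v/4),.06)[:2] for u,v in lips[n]])
    l=L.mean(0); yaw=np.arctan2(ax[1],ax[0]);e=np.array([np.cos(yaw),np.sin(yaw)])
    print("  lip ends",L.round(4).tolist(),"mid",l.round(4),"wid",np.linalg.norm(L[0]-L[1]).round(4),"along,lat",((l-P.mean(0))@e).round(4),((l-P.mean(0))@[-e[1],e[0]]).round(4))
```

```text
red ctr [0.742  0.1881] len 0.1591 wid 0.1036 yaw [ -9.3 -10.2]
  lip ends [[0.6014, 0.2487], [0.5923, 0.1772]] mid [0.5968 0.2129] wid 0.0721 along,lat -0.1473 0.0011
blue ctr [ 0.7621 -0.0134] len 0.16 wid 0.1033 yaw [3.6 3.7]
  lip ends [[0.5605, 0.0097], [0.5639, -0.0648]] mid [ 0.5622 -0.0276] wid 0.0745 along,lat -0.2004 -0.0017
yellow ctr [ 0.7697 -0.2218] len 0.161 wid 0.1052 yaw [7.8 7.2]
  lip ends [[0.6311, -0.2003], [0.6432, -0.2786]] mid [ 0.6371 -0.2394] wid 0.0792 along,lat -0.1337 0.0005
```

```bash
cat >> h.py <<'E'
from scipy.spatial.transform import Rotation as Ro
def rel(p,yaw):
    s=state();R=Ro.from_rotvec(s["eef_rot"]);d=R.inv().apply(np.array(p)-s["ee_pos"])
    T=np.column_stack([[np.cos(yaw),np.sin(yaw),0],[np.sin(yaw),-np.cos(yaw),0],[0,0,-1]])
    w=(R.inv()*Ro.from_matrix(T)).as_rotvec()
    print("pos",s["ee_pos"].round(4),"t",round(s["t"],2),"F",s["force"].round(1),"width",round(float(s["grip_width"]),4)); print("dist mm",(d*1000).round(1),"norm",(d/.2).round(4),"turn deg",np.degrees(w).round(2),"norm",(w/2/np.pi).round(4))
E
python3 - <<'E'
from h import *
print("can top",px2w("top",(458,194),.17),"driver ends",px2w("top",(368,210),.02),px2w("top",(365,240),.02),"offcut",px2w("top",(278,239),.025),"glue",px2w("top",(206,230),.15))
y=np.radians(3.6)
rel((.525,-.030,.26),y)
E
```

```text
can top [ 0.49200625 -0.39727211  0.17      ] driver ends [ 0.4624741  -0.14761018  0.02      ] [ 0.36382434 -0.13752936  0.02      ] offcut [0.3606921  0.14360966 0.025     ] glue [0.37053758 0.34856842 0.15      ]
pos [ 0.1964 -0.5398  0.2137] t 0.1 F [ 1.1 -0.3  0.1] width 0.092
dist mm [ 483.  -366.9  -45.5] norm [ 2.4152 -1.8345 -0.2275] turn deg [-1.000e-01 -1.000e-02  1.638e+01] norm [-0.0003 -0.      0.0455]
```

Emit:
send_rows(
  targets=[
    [[0.97,-0.74,-0.23,0,0,0.0455,1],[0.97,-0.74,-0.23,0,0,0.0455,1],[0.97,-0.74,-0.23,0,0,0.0455,1],[0.97,-0.74,-0.23,0,0,0.0455,1],[0.97,-0.74,-0.23,0,0,0.0455,1],[0.97,-0.74,-0.23,0,0,0.0455,1],[0.97,-0.74,-0.23,0,0,0.0455,1]],
  ],
)

```text
t: 0.8
ee_pos: [0.3285, -0.3346, 0.2606]
eef_rot: [3.139, 0.102, -0.0]
force: [-0.9, -0.4, -0.3]
grip_width: 0.0379
```

```bash
python3 -c "
from h import *
rel((.525,-.030,.26),np.radians(3.6))"
```

```text
pos [ 0.3285 -0.3346  0.2606] t 0.8 F [-0.9 -0.4 -0.3] width 0.0379
dist mm [ 215.9 -291.2    0.3] norm [ 1.0796 -1.4558  0.0016] turn deg [0.04 0.02 0.13] norm [0.0001 0.     0.0004]
```

Emit:
send_rows(
  targets=[
    [[0.8,-0.98,0,0,0,0,1],[0.8,-0.98,0,0,0,0,1],[0.8,-0.98,0,0,0,0,1],[0.8,-0.98,0,0,0,0,1],[0.8,-0.98,0,0,0,0,1],[0.8,-0.98,0,0,0,0,1]],
  ],
)

```text
t: 1.4
ee_pos: [0.4771, -0.1266, 0.2596]
eef_rot: [-3.138, -0.106, 0.001]
force: [-0.6, -0.2, 0.6]
grip_width: 0.0003
```

```bash
python3 -c "
from h import *
rel((.525,-.030,.26),np.radians(3.6))"
```

```text
pos [ 0.4771 -0.1266  0.2596] t 1.4 F [-0.6 -0.2  0.6] width 0.0003
dist mm [ 54.2 -93.2  -0.2] norm [ 0.2712 -0.4659 -0.0011] turn deg [-0.11  0.04  0.25] norm [-0.0003  0.0001  0.0007]
```

Emit:
send_rows(
  targets=[
    [[0.27,-0.47,0,0,0,0,1],[0.27,-0.47,0,0,0,0,1],[0.27,-0.47,0,0,0,0,1],[0.27,-0.47,0.5,0,0,0,1],[0.27,-0.47,0.5,0,0,0,1],[0.27,-0.47,0.5,0,0,0,1],[0.27,-0.47,0.5,0,0,0,1]],
  ],
)

```text
t: 2.1
ee_pos: [0.523, -0.0338, 0.1606]
eef_rot: [-3.14, -0.095, 0.003]
force: [-0.4, -0.0, 0.9]
grip_width: 0.0005
```

```bash
python3 -c "
from h import *
rel((.525,-.030,.036),np.radians(3.6))
for n in ('wrist','top'): cv2.imwrite(f'pics/{n}1.png',camera(n)[:,:,::-1])"
```

```text
pos [ 0.523  -0.0338  0.1606] t 2.1 F [-0.4 -0.   0.9] width 0.0005
dist mm [  2.5  -3.6 124.6] norm [ 0.0123 -0.0182  0.6231] turn deg [-0.01  0.12 -0.12] norm [-0.      0.0003 -0.0003]
```

View pics/wrist1.png

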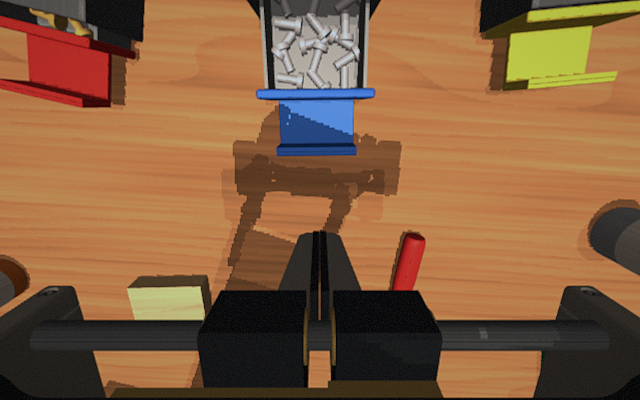

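View pics/top1.png

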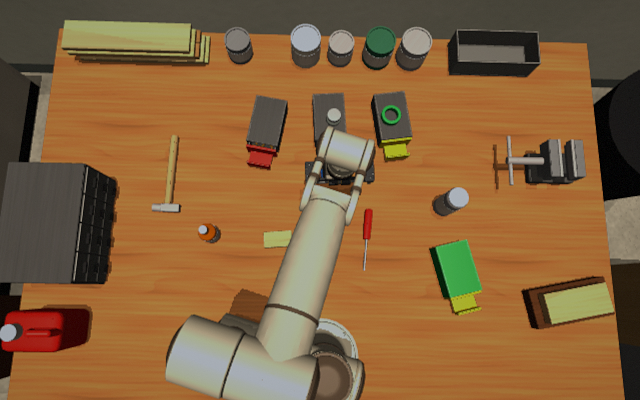

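Emit:
send_rows(
  targets=[
    [[0.01,-0.018,0.3,0,0,0,1],[0.01,-0.018,0.623,0,0,0,1],[0.01,-0.018,0.623,0,0,0,1],[0.01,-0.018,0.623,0,0,0,1],[0.01,-0.018,0.623,0,0,0,1]],
  ],
)

```text
t: 2.7
ee_pos: [0.5276, -0.0293, 0.0387]
eef_rot: [3.139, 0.098, 0.006]
force: [0.3, 0.6, 0.2]
grip_width: 0.0006
```

```bash
python3 -c "
from h import *
rel((.618,-.0225,.036),np.radians(3.6))"
```

```text
pos [ 0.5276 -0.0293  0.0387] t 2.7 F [0.3 0.6 0.2] width 0.0006
dist mm [90.6 -1.2  3.1] norm [ 0.453  -0.0058  0.0154] turn deg [ 0.09 -0.23 -0.01] norm [ 0.0002 -0.0006 -0.    ]
```

Push about 85 mm at roughly 15 mm per row.

Emit:
send_rows(
  targets=[
    [[0.06,0,0,0,0,0,1],[0.13,0,0,0,0,0,1],[0.2,0,0,0,0,0,1],[0.27,0,0,0,0,0,1],[0.34,0,0,0,0,0,1],[0.4,0,0,0,0,0,1],[0.43,0,0,0,0,0,1],[0.43,0,0,0,0,0,1]],
  ],
)

```text
t: 3.5
ee_pos: [0.6139, -0.0236, 0.0389]
eef_rot: [3.139, 0.099, 0.009]
force: [-0.1, -0.3, 0.4]
grip_width: 0.0003
```

```bash
python3 -c "
from h import *
rel((.618,-.0225,.036),np.radians(3.6))
for n in ('wrist',): cv2.imwrite(f'pics/{n}2.png',camera(n)[:,:,::-1])"
```

```text
pos [ 0.6139 -0.0236  0.0389] t 3.5 F [-0.1 -0.3  0.4] width 0.0003
dist mm [ 4.1 -0.9  3. ] norm [ 0.0207 -0.0043  0.0148] turn deg [ 0.1  -0.31  0.01] norm [ 0.0003 -0.0009  0.    ]
```

View pics/wrist2.png

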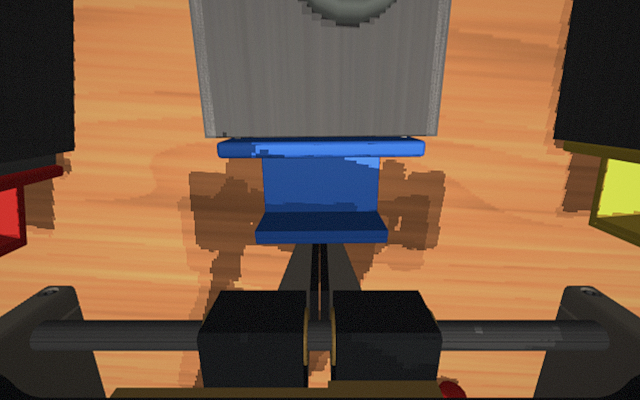

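The blue drawer is almost home: its front plate at row 140 nearly meets the shell edge at row 136. I'll push gently until the force rises.

Emit:
send_rows(
  targets=[
    [[0.02,0,0,0,0,0,1],[0.035,0,0,0,0,0,1],[0.035,0,0,0,0,0,1]],
  ],
)

```text
t: 3.85
ee_pos: [0.6175, -0.0227, 0.0361]
eef_rot: [3.14, 0.099, -0.003]
force: [-3.7, -0.7, 3.4]
grip_width: 0.0004
```

Emit:
send_rows(
  targets=[
    [[0.02,0,0,0,0,0,1],[0.035,0,0,0,0,0,1],[0.035,0,0,0,0,0,1],[0.035,0,0,0,0,0,1]],
  ],
)

```text
t: 4.25
ee_pos: [0.6175, -0.0225, 0.0356]
eef_rot: [-3.14, -0.101, 0.03]
force: [-29.9, -3.2, 22.6]
grip_width: 0.0002
```

```bash
python3 -c "
from h import *
rel((.618,-.0225,.036),np.radians(3.6))
for n in ('wrist',): cv2.imwrite(f'pics/{n}3.png',camera(n)[:,:,::-1])"
```

```text
pos [ 0.6175 -0.0225  0.0356] t 4.25 F [-29.9  -3.2  22.6] width 0.0002
dist mm [ 0.5 -0.  -0.4] norm [ 0.0023 -0.0001 -0.0022] turn deg [-0.05  1.09  0.08] norm [-0.0001  0.003   0.0002]
```

View pics/wrist3.png

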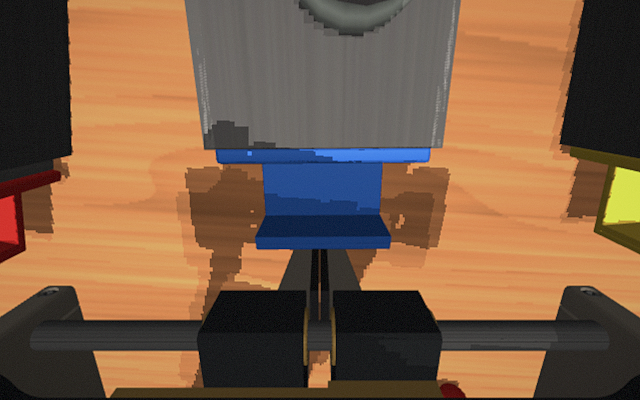

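Emit:
send_rows(
  targets=[
    [[-0.1,0,0,0,0,0,1],[-0.2,0,0,0,0,0,1],[-0.25,0,0,0,0,0,1],[-0.25,0,-0.3,0,0,0,1],[-0.25,0,-0.6,0,0,0,1],[-0.25,0,-0.75,0,0,0,1],[-0.25,0,-0.75,0,0,0,1]],
  ],
)

```text
t: 5.0
ee_pos: [0.5808, -0.0264, 0.1953]
eef_rot: [3.135, 0.099, 0.026]
force: [0.9, 0.2, 1.1]
grip_width: 0.0001
```

```bash
python3 -c "
from h import *
rel((.56,.21,.18),np.radians(-9.8))
for n in ('wrist',): cv2.imwrite(f'pics/{n}4.png',camera(n)[:,:,::-1])"
```

```text
pos [ 0.5808 -0.0264  0.1953] t 5.0 F [0.9 0.2 1.1] width 0.0001
dist mm [  -6.1 -237.4   14. ] norm [-0.0305 -1.1868  0.07  ] turn deg [ 0.18 -0.96 13.41] norm [ 0.0005 -0.0027  0.0372]
```

View pics/wrist4.png

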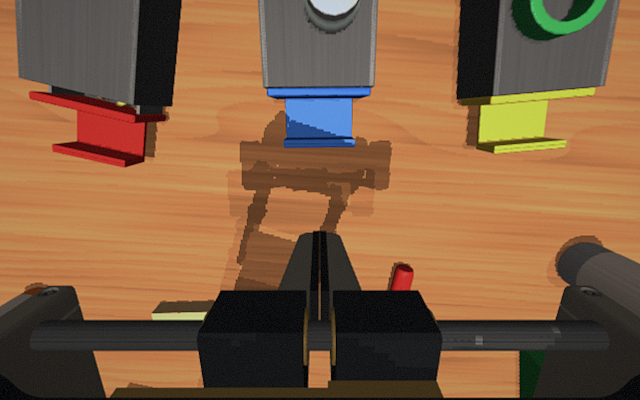

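Blue stayed flush (plate at row 90 against the shell). Red sits slightly open at the left. I'll move over to it.

Emit:
send_rows(
  targets=[
    [[-0.03,-1,0,0,0,0.0372,1],[-0.03,-1,0,0,0,0.0372,1],[-0.03,-1,0,0,0,0.0372,1],[-0.03,-1,0,0,0,0.0372,1],[-0.03,-1,0,0,0,0.0372,1],[-0.03,-1,0,0,0,0.0372,1]],
  ],
)

```text
t: 5.65
ee_pos: [0.5558, 0.175, 0.1844]
eef_rot: [3.13, -0.264, -0.003]
force: [-0.0, -0.7, 0.7]
grip_width: 0.0003
```

```bash
python3 -c "
from h import *
rel((.56,.219,.18),np.radians(-9.8))
"
```

```text
pos [0.5558 0.175  0.1844] t 5.65 F [-0.  -0.7  0.7] width 0.0003
dist mm [ -3.2 -44.1   4.4] norm [-0.0162 -0.2204  0.022 ] turn deg [0.05 0.11 0.17] norm [0.0001 0.0003 0.0005]
```

Emit:
send_rows(
  targets=[
    [[-0.016,-0.22,0,0,0,0,1],[-0.016,-0.22,0,0,0,0,1],[-0.016,-0.22,0,0,0,0,1]],
  ],
)

```text
t: 5.95
ee_pos: [0.5611, 0.2167, 0.1851]
eef_rot: [3.129, -0.268, -0.002]
force: [-0.8, 0.1, 0.2]
grip_width: 0.0004
```

```bash
python3 -c "
from h import *
rel((.6254,.208,.12),np.radians(-9.8))
cv2.imwrite('pics/wrist5.png',camera('wrist')[:,:,::-1])
"
```

```text
pos [0.5611 0.2167 0.1851] t 5.95 F [-0.8  0.1  0.2] width 0.0004
dist mm [64.9 -2.4 65.1] norm [ 0.3245 -0.0122  0.3253] turn deg [ 0.06  0.05 -0.01] norm [ 0.0002  0.0001 -0.    ]
```

View pics/wrist5.png

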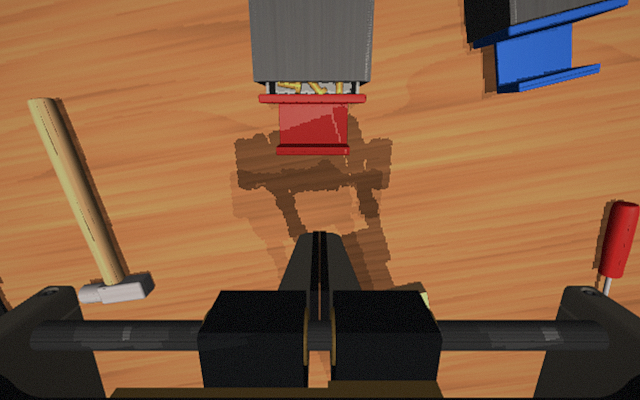

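```bash
python3 - <<'E'
from h import *
s=state();m=camera_model("wrist");M=np.array(m["mount"]);R=Ro.from_rotvec(s["eef_rot"]).as_matrix()
for uv,z in (((277,145.5),.06),((350,145.5),.06),((277,149),.06),((350,149),.06),((260,96),.07),((366,95),.07)):
    d=R@M[:3,:3]@np.array([(uv[0]-m["cx"])/m["fx"],(uv[1]-m["cy"])/m["fy"],1]);o=s["ee_pos"]+R@M[:3,3]
    print(uv,(o+d*(z-o[2])/d[2]).round(4))
E
python3 - <<'E'
import cv2
im=cv2.imread('pics/wrist5.png')[70:170,240:390];cv2.imwrite('pics/w5c.png',cv2.resize(im,None,fx=5,fy=5))
E
```

```text
(277, 145.5) [0.6151 0.2494 0.06  ]
(350, 145.5) [0.6025 0.1774 0.06  ]
(277, 149) [0.6117 0.2502 0.06  ]
(350, 149) [0.5991 0.1779 0.06  ]
(260, 96) [0.663  0.2535 0.07  ]
(366, 95) [0.6471 0.1572 0.07  ]
```

View pics/w5c.png

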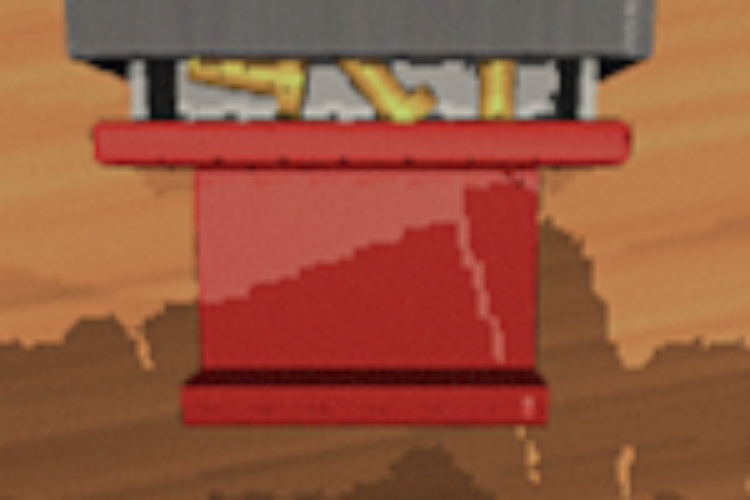

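Emit:
send_rows(
  targets=[
    [[0.16,-0.01,0.1,0,0,0,1],[0.335,-0.012,0.3,0,0,0,1],[0.335,-0.012,0.4,0,0,0,1],[0.335,-0.012,0.4,0,0,0,1],[0.335,-0.012,0.4,0,0,0,1]],
  ],
)

```text
t: 6.5
ee_pos: [0.6273, 0.2076, 0.1062]
eef_rot: [3.13, -0.27, -0.001]
force: [0.1, -0.0, 1.0]
grip_width: 0.0002
```

```bash
python3 -c "
from h import *
rel((.627,.209,.036),np.radians(-9.8))
cv2.imwrite('pics/wrist6.png',camera('wrist')[:,:,::-1])
"
```

```text
pos [0.6273 0.2076 0.1062] t 6.5 F [ 0.1 -0.   1. ] width 0.0002
dist mm [-0.5 -1.3 70.2] norm [-0.0026 -0.0067  0.351 ] turn deg [ 0.02  0.04 -0.07] norm [ 0.0001  0.0001 -0.0002]
```

View pics/wrist6.png

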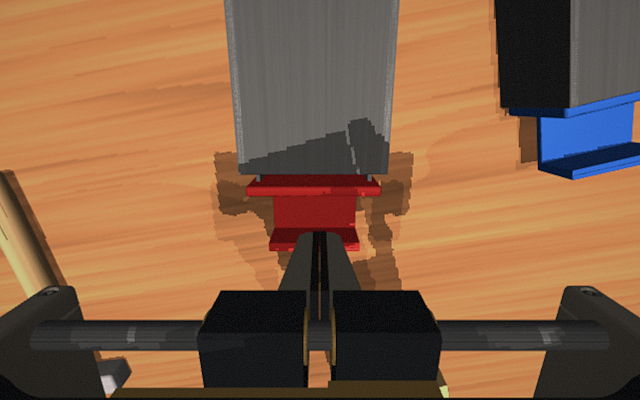

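Emit:
send_rows(
  targets=[
    [[0,0,0.12,0,0,0,1],[0,0,0.22,0,0,0,1],[0,0,0.26,0,0,0,1],[0,0,0.28,0,0,0,1],[0,0,0.28,0,0,0,1]],
  ],
)

```text
t: 7.05
ee_pos: [0.628, 0.209, 0.0512]
eef_rot: [-3.13, 0.268, -0.002]
force: [-0.3, -0.8, -0.4]
grip_width: 0.0009
```

```bash
python3 -c "
from h import *
rel((.627,.209,.036),np.radians(-9.8))
cv2.imwrite('pics/wrist7.png',camera('wrist')[:,:,::-1])
"
```

```text
pos [0.628  0.209  0.0512] t 7.05 F [-0.3 -0.8 -0.4] width 0.0009
dist mm [-1.   0.2 15.2] norm [-0.005   0.0008  0.076 ] turn deg [-0.03 -0.09  0.02] norm [-0.0001 -0.0002  0.0001]
```

View pics/wrist7.png

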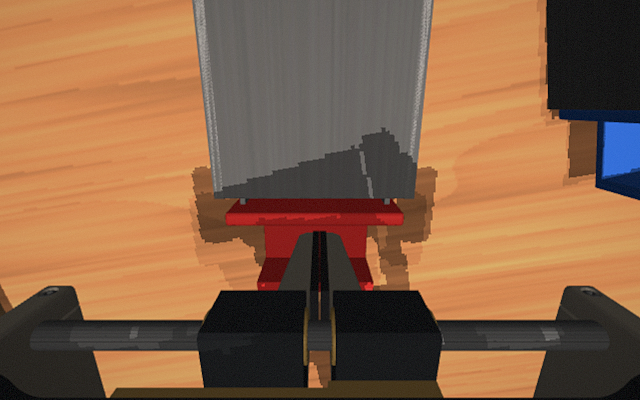

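The fingertips are inside the gutter: the lip (row about 285) is behind them and the plate (row 215) is ahead, with no force. I'll finish the descent, then draw out. Red is about 13 mm out, so roughly 11 mm of slack plus 107 mm to the stop.

Emit:
send_rows(
  targets=[
    [[0,0,0.07,0,0,0,1],[-0.03,0,0.075,0,0,0,1],[-0.09,0,0.075,0,0,0,1],[-0.17,0,0.075,0,0,0,1],[-0.25,0,0.075,0,0,0,1],[-0.32,0,0.075,0,0,0,1],[-0.38,0,0.075,0,0,0,1],[-0.38,0,0.075,0,0,0,1]],
  ],
)

```text
t: 7.9
ee_pos: [0.5507, 0.2221, 0.0345]
eef_rot: [3.13, -0.267, -0.003]
force: [1.1, 0.8, 0.4]
grip_width: 0.0004
```

```bash
python3 -c "
from h import *
rel((.514,.2285,.036),np.radians(-9.8))
cv2.imwrite('pics/wrist8.png',camera('wrist')[:,:,::-1])
"
```

```text
pos [0.5507 0.2221 0.0345] t 7.9 F [1.1 0.8 0.4] width 0.0004
dist mm [-37.3  -0.1  -1.4] norm [-0.1865 -0.0006 -0.0069] turn deg [0.03 0.1  0.06] norm [0.0001 0.0003 0.0002]
```

View pics/wrist8.png

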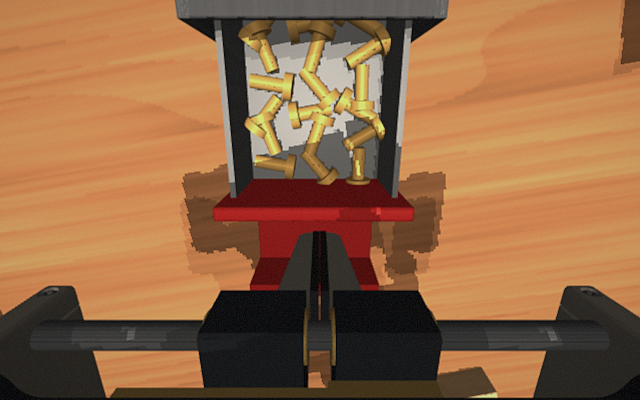

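Red is following. Next I'll draw the remaining 37 mm or so to the stop.

Emit:
send_rows(
  targets=[
    [[-0.05,0,0,0,0,0,1],[-0.11,0,0,0,0,0,1],[-0.16,0,0,0,0,0,1],[-0.19,0,0,0,0,0,1],[-0.21,0,0,0,0,0,1],[-0.21,0,0,0,0,0,1]],
  ],
)

```text
t: 8.55
ee_pos: [0.5104, 0.2291, 0.0349]
eef_rot: [-3.13, 0.268, 0.002]
force: [-0.3, -0.4, 0.9]
grip_width: -0.0001
```

Emit:
send_rows(
  targets=[
    [[-0.02,0,0,0,0,0,1],[-0.04,0,0,0,0,0,1],[-0.04,0,0,0,0,0,1]],
  ],
)

```text
t: 8.85
ee_pos: [0.5089, 0.2295, 0.0356]
eef_rot: [-3.129, 0.268, -0.021]
force: [18.6, -4.1, -14.7]
grip_width: 0.0
```

The stop has been reached: 19 N and no further travel. I'll free the finger to mid-gutter, rise and look.

Emit:
send_rows(
  targets=[
    [[0.04,0,0,0,0,0,1],[0.08,0,0,0,0,0,1],[0.08,0,0,0,0,0,1],[0.08,0,-0.1,0,0,0,1],[0.08,0,-0.3,0,0,0,1],[0.08,0,-0.6,0,0,0,1],[0.08,0,-0.8,0,0,0,1],[0.08,0,-0.8,0,0,0,1]],
  ],
)

```text
t: 9.65
ee_pos: [0.5232, 0.2288, 0.2036]
eef_rot: [-3.126, 0.267, -0.021]
force: [0.7, 0.3, 0.0]
grip_width: 0.0004
```

```bash
python3 -c "
from h import *
rel((.56,.219,.18),np.radians(-9.8))
a=camera('wrist');b=camera('scene')
cv2.imwrite('pics/wrist9.png',a[:,:,::-1]);cv2.imwrite('pics/scene9.png',b[:,:,::-1])
"
```

```text
pos [0.5232 0.2288 0.2036] t 9.65 F [0.7 0.3 0. ] width 0.0004
dist mm [37.6  3.6 24. ] norm [0.1879 0.0179 0.1201] turn deg [-0.31 -0.75  0.03] norm [-0.0009 -0.0021  0.0001]
```

View pics/wrist9.png

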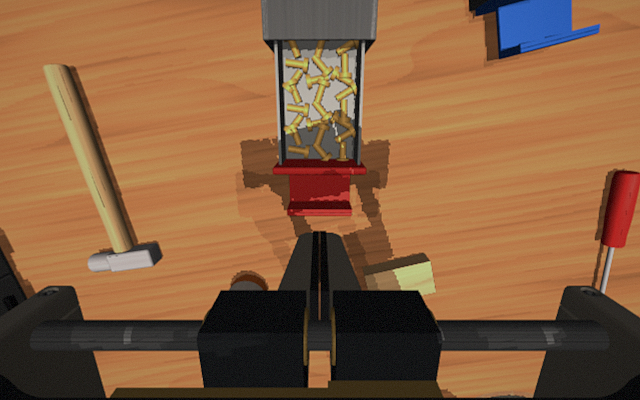

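View pics/scene9.png

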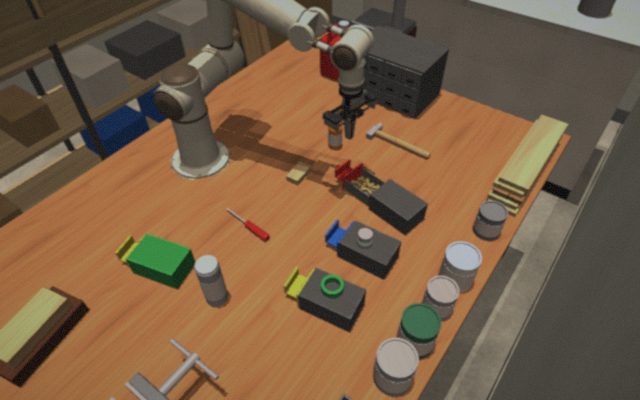

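Measured opening: the lip's inner face is 247 mm from the unit centre, against 126 mm when home, so it is about 120 mm out. Blue and yellow look flush, and the loose items are in place. Handing in.

```bash
python3 -c "
from bench import *
print(finish_job())"
```

```text
the job is handed in; nothing more can be done
None
```

I pushed the blue drawer home and drew the red drawer out to its stop, and handed the job in at about 9.8 s of the 45 s allowed. `finish_job()` gives no verdict, so I can't confirm how it was judged.

- **Blue:** I pushed its lip with closed fingertips until it met the hard stop at about 30 N. In the last pictures its front plate is flush with the shell.
- **Red:** I hooked the closed fingertips inside the gutter and pulled until the drawer stopped moving, at about 19 N. That puts it about 120 mm out, worked out from the tool position and the camera measurements. The brass bolts are exposed.
- **Hand-in:** the fingers were raised clear at z = 0.20 m, with the tool force near zero.
- **Everything else:** by eye in the last scene view, yellow is shut and the jar, tape, can, driver, hammer and offcut are where they started. The glue bottle is partly hidden by the gripper in that view, but still standing. The fingers stayed shut at every contact, so neither lip was pinched.

The top and wrist cameras disagreed by about 2.5 mm on where the red lip was. I aimed between the two readings, well inside the gutter's clearance. No check failed.

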